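Snap the cap onto a canister and keep it pressed

ROBOT

A 6-joint arm with a two-finger parallel gripper is mounted at the origin on a cart in front of the work surface, level with it; the furniture and walls round the work are solid. World frame = base frame: x ahead of the robot, y to its left, z up, the work surface at z = 0. Lengths are in mm, angles in rad, forces in N, time in s.
With the tool pointing down it reaches from about 350 to 875 mm from the base axis. Payload 4.2 kg.
Tool frame: the origin (TCP) lies at the very end of the fingers, on their centre line; the grasp point (between the pads) lies 19 mm behind it (pinch_z is the distance from the TCP to the grasp point, in mm); z points along the fingers, y is the line along which they close (so a half turn about z gives the same grasp; the last joint's range is limited). The gripper opens to 85 mm and grips with 20 to 120 N. Pads are 22 mm wide; open, the fingers measure 114 mm over their backs; the gripper's body (76 mm by 85 mm) begins 54 mm behind the grasp point. The pads swing forward as they close: fully open they stand 13 mm farther back than shut.
Start: joints at [-1.069, 0.385, 0.008, 0, -1.194, -0.259], TCP at [150.281, -606.642, 231.312] pointing down, gripper open.
Joint ranges: [-3.14, 3.14], [-1.21, 2.06], [-1.07, 1.41], [-3.16, 2.05], [-2.99, -0.16], [-3.1, 3.1]. Speed limits (rad/s): [2.79, 2.79, 3.14, 3.14, 3.14, 3.14].

INTERFACE

Orientations are given as a unit quaternion [x, y, z, w].
In Python, from bench import * gives the robot as it stands.
- The arm moves only by the tool arm_command, never from a script. Its argument "steps" is one flat list of numbers, 4 for each row, row after row: the shift along the tool's x, y, z in m, then the turn about the tool's z in rad. In form: [tx, ty, tz, roll, tx, ty, tz, roll, ...]. A call has 1 to 20 rows; each row shifts and turns the commanded pose from where the row before left it, along the tool's axes as they then stand; what a row does not reach is not made up. A row lasts 1/8 s, in which the tool goes at most 62.5 mm and 10.7 degrees, less where a joint would pass 70% of its speed; a pose out of reach is approached as far as the arm can. A call with a gripper value outside its range is refused whole. "grip" is the finger opening in m, from 0 to 0.0854, set as the call begins (left out, the last holds). The fingers move at their own pace and stop on an object; the grip force is fixed at half the most. Time passes only in rows, so rows that do not move let the fingers close. It gives the time, the measured TCP pose, the force, the opening and the grip force at its end, in the units of the state.
- read_state(): the state, without advancing time (a new reading comes with each control period).
- get_image(name): name is "side" or "top" or "wrist"; returns the picture (384x512x3 uint8, red, green, blue); there is no depth.
- get_calibration(name): a dict with "camera_matrix" (3x3 intrinsics, pixels), "cam_to_world" (4x4, takes a point from camera to world coordinates). Camera axes: x right, y down, z forward; pixel columns grow to the right and rows downward; lengths in mm; the calibration is good to about 2 mm. A picture is of the moment at which its call begins: read the wrist's pose just before it. get_calibration takes no time and is no camera call; for the wrist camera it gives the pose at the moment of the call.
- job_done(): hands the job in; it is judged then, once.
The state is a dict: "clock": time; "joints": joint angles; "joint_vel": joint speeds; "joint_efforts": joint torques, N m; "position": TCP position; "ee_rot": TCP orientation; "contact_force": force on the tool from outside, world axes, zero at the start; "wrist_torque": the same for the moment, N m; "gripper_width": finger opening in mm; "grasp_force": force on a finger pad.
Only numpy, scipy, OpenCV 4.12 (cv2) and the standard library are available. Lean on these libraries where they do the work, as an engineer would, in place of code of your own. Each camera call takes 0.05 s, during which the arm holds its last target. There are 200 camera calls.

TASK

One of the two small metal canisters is open: set the loose snap cap, mouth down, level on top of its round head and let go, so that it stands balanced there by itself, not yet pushed on. Then close the gripper and push straight down on the middle of the cap's top with the fingertips: past the click, until the cap is fully home on the canister's seat. Finish like that, fingertips still pushing down firmly on the cap (about 10 N), without letting up; leave the lid, the brush, the pot and the cup where they are.

Things in the scene. Friction and masses are not known exactly. Their poses are not given: they have to be found in the camera images.
- cap: loose grey plastic snap cap, a round cup with fine upright ribs, standing mouth down on the bench; outside diameter 47 mm, height 40 mm, flat closed top, 37 to 68 g, weight low. Origin: centre of the rim at its underside, z up through the flat top (which is at z = 40 mm). Inside, 6 mm above the rim, is a 3.5 mm high snap lip of 32 mm bore; else the bore is 41 mm, 36 mm deep
- canister: the open metal canister, fixed to the bench: 84 mm diameter drum whose cone narrows to a flat seat (54 mm diameter) 72 mm above the bench; on the seat stands a bright round head of four sprung lobes (38 mm across, top 25 mm above the seat). Origin: centre of the underside, z up
- seat (a point): centre of the open canister's flat seat, 72 mm above the bench, on the axis of its head. A cap set loosely on the head rests with its rim about 17 mm above this point. Pushed down, the lobes give way inward: the push rises to about 7 to 12 N, then drops (the click), and the cap is home with its rim on the seat; the lobes then hold it
- shut_canister: the other canister, alike and fixed to the bench, but with a cap already on (112 mm high in all). Origin: centre of the underside. The two canisters may stand either way round, left or right
- lid: loose flat tub lid, 96 mm diameter, 10 mm high, lying to the right. Origin: centre of the underside. Bystander
- brush: loose flat brush, 219 x 25 x 10 mm, lying to the left. Origin: centre of the underside. Bystander
- pot: small loose ink tub with a snap lid, 70 mm diameter, 86 mm high, right of the canisters. Origin: centre of the underside. Bystander
- cup: loose ink cup with a lid, 84 mm diameter, 94 mm high, left of the canisters. Origin: centre of the underside. Bystander
Mind the look-alikes: they are no part of the job. Of the things that look like the cap, the middle-sized one is meant.

How it is judged:
By the outcome, as a careful person would: the job done as asked, in the order asked, and still so for the second after the job is handed in, while the arm keeps its last pose, push and grip.
It also fails if it takes over 51 s, if anything falls off the work surface, if the arm or the gripper's body presses on something with over 40 N, if the wrist force passes 120 N, or if a joint passes its speed limit or range.

## Working session

There is one attempt and no reset: what is moved stays moved. The work goes in short steps, Python scripts to look and compute and a tool call to move; the robot and the scene stay as the last step left them, time stands still between calls to the robot, and variables do not carry over. Pictures are saved under pics/ and viewed, at most 10 in all, crops included, and the job is handed in when it is done.

Besides the shell and the picture viewer there is one more tool, called after "Emit:" as name(argument=value, ...) on one line, values as JSON. arm_command: Moves the arm, as the interface text tells. Its arguments: {"type":"object","properties":{"steps":{"type":"array","items":{"type":"number"}},"grip":{"type":"number"}},"required":["steps"]}

```bash
mkdir -p pics
python3 - <<'E'
from bench import *
import cv2
s=read_state();print({k:np.round(v,3).tolist() if 0 else v for k,v in s.items()} if 0 else s)
for n in ("top","side"):
    im=get_image(n);cv2.imwrite(f"pics/{n}0.png",cv2.resize(im[:,:,::-1],(800,600),interpolation=cv2.INTER_CUBIC))
    c=get_calibration(n);print(n,c)
E
```

```text
{'clock': 0.0, 'joints': array([-1.06939625e+00,  3.85542167e-01,  6.58277377e-03, -4.85202769e-04,
       -1.19400494e+00, -2.58578697e-01]), 'joint_vel': array([-0.00045508, -0.00054283, -0.00108394,  0.00014041,  0.00144225,
        0.00082474]), 'joint_efforts': array([-1.99301925e-03, -3.92291522e+01,  1.88397181e+01,  4.18608516e+00,
       -4.62908152e-03, -1.01525913e-05]), 'position': array([ 150.12761715, -606.07900448,  230.21547817]), 'ee_rot': array([-1.21023711e-01,  9.92648999e-01,  1.09031558e-03, -1.92666821e-04]), 'contact_force': array([-0.00841921,  0.39746709,  0.68162442]), 'wrist_torque': array([ 0.03516441, -0.01558666, -0.02327206]), 'grasp_force': 0.0, 'gripper_width': 85.34265843449109}
top {'camera_matrix': array([[489.9375618 ,   0.        , 261.82725523],
       [  0.        , 489.9375618 , 189.12993959],
       [  0.        ,   0.        ,   1.        ]]), 'cam_to_world': array([[ 4.19554721e-01, -7.54394892e-01,  5.04838769e-01,
        -3.33637768e+02],
       [-9.07590627e-01, -3.58376477e-01,  2.18736268e-01,
        -3.54650213e+02],
       [ 1.59088165e-02, -5.49958768e-01, -8.35040276e-01,
         1.44560652e+03],
       [ 0.00000000e+00,  0.00000000e+00,  0.00000000e+00,
         1.00000000e+00]])}
side {'camera_matrix': array([[402.97397351,   0.        , 256.50857297],
       [  0.        , 402.97397351, 184.74188367],
       [  0.        ,   0.        ,   1.        ]]), 'cam_to_world': array([[-9.09649308e-01, -2.52421582e-01,  3.29881012e-01,
         1.14753989e+02],
       [-4.15375654e-01,  5.54882257e-01, -7.20811173e-01,
         8.53347714e+02],
       [-1.09682375e-03, -7.92709926e-01, -6.09598040e-01,
         7.86094311e+02],
       [ 0.00000000e+00,  0.00000000e+00,  0.00000000e+00,
         1.00000000e+00]])}
```

View pics/top0.png

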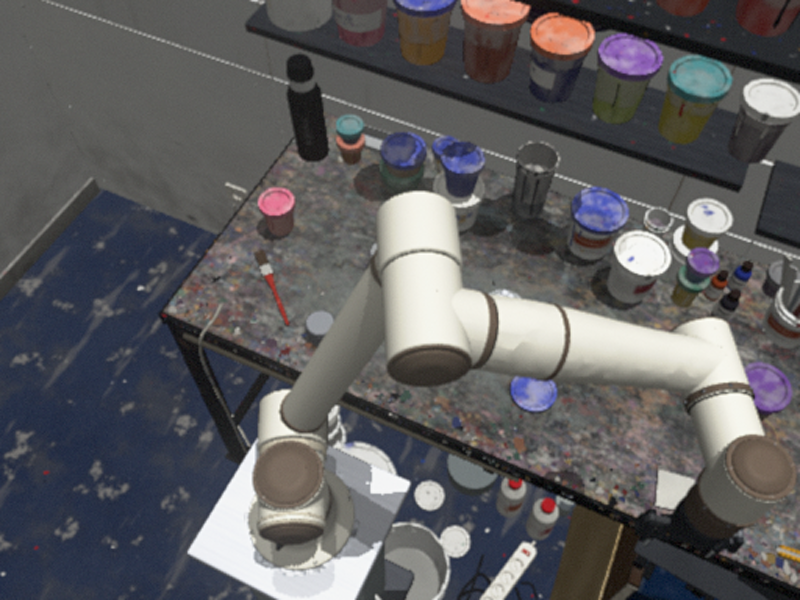

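View pics/side0.png

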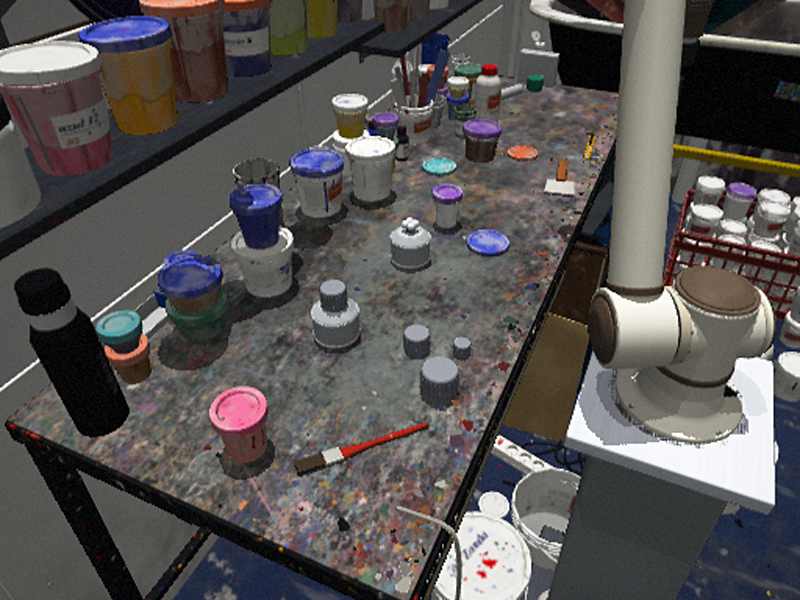

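The side view shows the open canister at about (410,245) with its lobed head at (410,227). The shut canister is at (335,315). The three caps are at (440,380) large, (416,340) middle and (461,347) small, so the middle one is meant. In the top view the arm hides most of these.

```bash
cat > h.py <<'E'
from bench import *
import numpy as np, cv2
def ray(n,u,v,z,c=None):
    c=c or get_calibration(n);K=c["camera_matrix"];T=c["cam_to_world"]
    d=T[:3,:3]@np.linalg.solve(K,[u,v,1]);o=T[:3,3]
    return o+d*(z-o[2])/d[2]
def proj(n,P,c=None):
    c=c or get_calibration(n);T=np.linalg.inv(c["cam_to_world"])
    p=c["camera_matrix"]@(T[:3,:3]@np.array(P,float)+T[:3,3]);return p[:2]/p[2]
E
python3 - <<'E'
from h import *
im=cv2.imread("pics/side0.png");im=get_image("side")[:,:,::-1]
a=im[135:180,240:300];b=im[200:260,240:310]
A=cv2.resize(a,None,fx=6.5,fy=6.5,interpolation=cv2.INTER_CUBIC);B=cv2.resize(b,None,fx=5.7,fy=5.7,interpolation=cv2.INTER_CUBIC)
h=max(A.shape[0],B.shape[0]);o=np.zeros((h,A.shape[1]+B.shape[1],3),np.uint8)
o[:A.shape[0],:A.shape[1]]=A;o[:B.shape[0],A.shape[1]:]=B
print(A.shape,B.shape,o.shape);cv2.imwrite("pics/crop0.png",o)
for u,v,z in((416,327,40),(440,365,40),(461,339,0),(410,222,97),(333,285,112),(488,240,0)): print(ray("side",u/1.5625,v/1.5625,z).round())
E
```

```text
(292, 390, 3) (342, 399, 3) (342, 789, 3)
[447.  63.  40.]
[371. 135.  40.]
[375.  17.   0.]
[ 565. -176.   97.]
[593.  96. 112.]
[ 435. -324.    0.]
```

View pics/crop0.png

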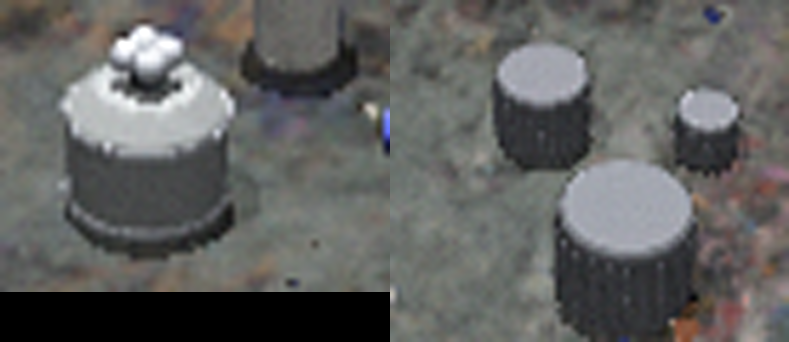

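The crop shows the middle cap's top ellipse centred at about (153,75) in the right part. The canister's head is centred near x=147 and the drum spans x 62–236 in the left part.

```bash
cat >> h.py <<'E'
from scipy.spatial.transform import Rotation as R
def pose():
    s=read_state();return s["position"],R.from_quat(s["ee_rot"]).as_matrix(),s
def shift(t,p=None):
    q,M,_=pose();return M.T@(np.array(t,float)-(q if p is None else p))
E
python3 - <<'E'
from h import *
p,M,s=pose();c=get_calibration("wrist");T=c["cam_to_world"]
print("cam in tool",(M.T@(T[:3,3]-p)).round(1),(M.T@T[:3,:3]).round(3),c["camera_matrix"].round(1))
print("M",M.round(3))
print("cap",ray("side",240+153.5/5.7-.5,200+75.5/5.7-.5,40))
for z,v in((90,48),): print("head",ray("side",240+148/6.5-.5,135+v/6.5-.5,z))
b=ray("side",240+150/6.5-.5,135+253/6.5-.5,0);print("bot",b)
print(shift([380,-330,260]).round(1))
a=np.array([380,-330,260.]);print(shift([500,-190,260],a).round(1),shift([440,60,200],[500,-190,260]).round(1))
E
```

```text
cam in tool [  67.1   -0.7 -142.9] [[-0.    -0.964 -0.265]
 [ 1.    -0.001  0.   ]
 [-0.    -0.265  0.964]] [[274.5   0.  253. ]
 [  0.  274.5 187.7]
 [  0.    0.    1. ]]
M [[-0.971 -0.24  -0.001]
 [-0.24   0.971  0.002]
 [ 0.     0.002 -1.   ]]
cap [440.19618493  76.08914244  40.        ]
head [ 570.22768365 -187.88059077   90.        ]
bot [ 547.41491695 -140.60080236    0.        ]
[-289.5  213.   -29.2]
[-150.1  107.1    0.2] [ -1.8 257.   60.4]
```

Emit:
arm_command(steps=[-0.044, 0.032, -0.001, 0, -0.044, 0.032, -0.001, 0, -0.044, 0.032, -0.001, 0, -0.044, 0.032, -0.001, 0, -0.044, 0.032, 0, 0, -0.044, 0.032, 0, 0, -0.044, 0.032, 0, 0, -0.044, 0.032, 0, 0, -0.044, 0.032, 0, 0, -0.044, 0.032, 0, 0, 0, 0, 0, 0, 0, 0, 0, 0], grip=0.0854)

```text
clock: 1.65
position: [500.1, -190.1, 234.9]
ee_rot: [-0.121, 0.993, 0.0, -0.001]
contact_force: [-0.3, 0.2, 0.8]
gripper_width: 85.6
grasp_force: 0.0
```

Run:
```python
from h import *
c=get_calibration("wrist");im=get_image("wrist")[:,:,::-1];np.save("w1.npy",im)
import pickle;pickle.dump(c,open("c1.pkl","wb"))
print(proj("wrist",[566,-181,97],c),c["cam_to_world"][:3,3])
t=get_image("top")[:,:,::-1];cv2.imwrite("t1.png",t);print(proj("top",[566,-181,97]),proj("top",[440,76,40]))
cv2.imwrite("pics/w1.png",cv2.resize(im,(800,600),interpolation=cv2.INTER_CUBIC))
print(shift([440,76,200]))
```

```text
[247.13781426 236.35401518] [ 435.21934211 -206.91777485  377.83062194]
[321.88939138 189.36114599] [235.64438439 199.4877125 ]
[ -5.92004472 273.43633774  35.25097418]
```

View pics/w1.png

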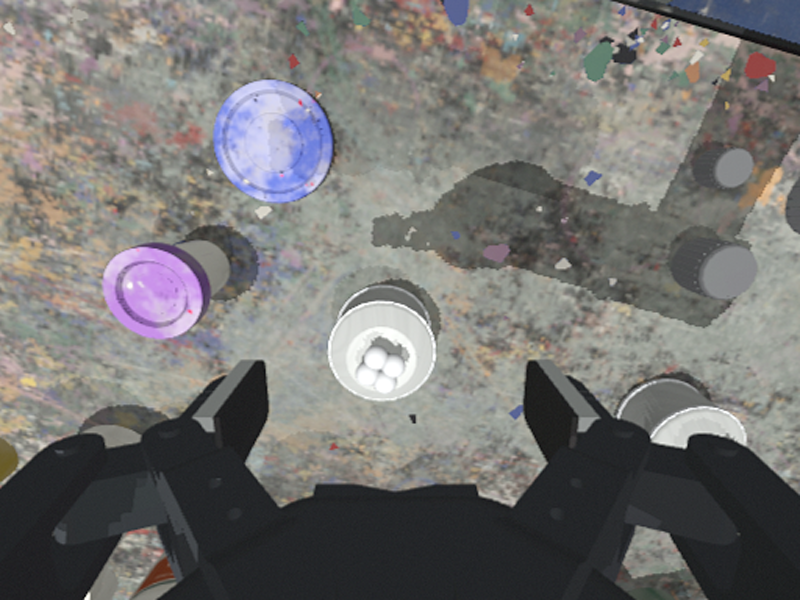

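The lobed head is centred at about (380,369) and the open canister's drum edge spans x 329–436. The middle cap's top is at (728,272), with the purple-lidded pot, blue lid and shut canister also in view. Next I go over the cap.

Emit:
arm_command(steps=[-0.001, 0.0545, 0.011, 0, -0.001, 0.0545, 0.011, 0, -0.001, 0.0545, 0.011, 0, -0.001, 0.0545, 0.011, 0, -0.001, 0.0545, 0.011, 0, 0, 0, 0, 0, 0, 0, 0, 0])

```text
clock: 2.62
position: [439.8, 74.8, 180.6]
ee_rot: [-0.121, 0.993, -0.0, 0.0]
contact_force: [0.9, -0.2, 0.5]
gripper_width: 85.4
grasp_force: 0.0
```

Run:
```python
from h import *
import pickle
c=get_calibration("wrist");im=get_image("wrist")[:,:,::-1];np.save("w2.npy",im);pickle.dump(c,open("c2.pkl","wb"))
c1=pickle.load(open("c1.pkl","rb"));w1=np.load("w1.npy")
u,v=proj("wrist",[440,76,40],c);print(u,v)
x0,y0=int(u)-40,int(v)-40
A=cv2.resize(w1[180:260,203:283],(400,400),interpolation=cv2.INTER_CUBIC);B=cv2.resize(im[y0:y0+80,x0:x0+80],(400,400),interpolation=cv2.INTER_CUBIC)
print(x0,y0);cv2.imwrite("pics/crop2.png",np.hstack([A,B]));print(pose()[:2])
```

```text
254.6247582690776 178.27826821900945
214 138
(array([439.95528835,  74.41180709, 180.60613237]), array([[-9.71084032e-01, -2.38737420e-01,  4.96362173e-04],
       [-2.38737385e-01,  9.71084159e-01,  1.30874924e-04],
       [-5.13254185e-04,  8.59034198e-06, -9.99999868e-01]]))
```

View pics/crop2.png

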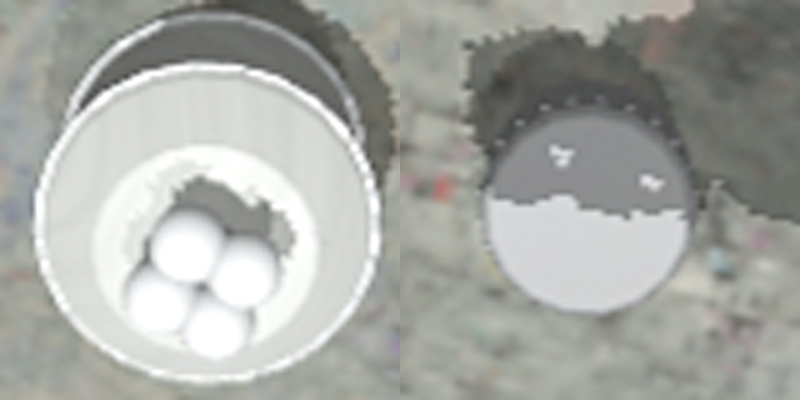

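Left part: the seat ellipse is centred at about (206,250), and the four lobes at about (203,283). Right part: the cap's top disc spans x 485–692 and y 107–313, so its centre is (588,210).

Run:
```python
from h import *
import pickle
c1=pickle.load(open("c1.pkl","rb"));c2=pickle.load(open("c2.pkl","rb"))
f=lambda x,o:o+x/5-.5
print("seat",ray("",f(206,203),f(250,180),72,c1),"head",ray("",f(203,203),f(283,180),88.5,c1),"ring",[ray("",f(207,203),f(223.5,180),z,c1)for z in(45,55)])
cap=ray("",f(188.5,214),f(210,138),40,c2);print("cap",cap,"dia",np.linalg.norm(ray("",f(85,214),f(210,138),40,c2)-ray("",f(292,214),f(210,138),40,c2)))
print("shift",shift([cap[0],cap[1],8]))
```

```text
seat [ 569.88598858 -184.83092201   72.        ] head [ 570.76258094 -184.79083577   88.5       ] ring [array([ 574.4345598 , -184.36167084,   45.        ]), array([ 570.2517951 , -185.03937603,   55.        ])]
cap [442.16445004  72.78940631  40.        ] dia 43.970999372685455
shift [ -1.6693631   -2.10438001 172.60699384]
```

Emit:
arm_command(steps=[-0.0017, -0.002, 0.043, 0, 0, 0, 0.043, 0, 0, 0, 0.043, 0, 0, 0, 0.03, 0, 0, 0, 0.0125, 0, 0, 0, 0, 0, 0, 0, 0, 0])

```text
clock: 3.55
position: [442.9, 74.0, 9.9]
ee_rot: [-0.121, 0.993, 0.0, 0.001]
contact_force: [0.8, 0.9, 0.1]
gripper_width: 85.8
grasp_force: 0.0
```

Emit:
arm_command(steps=[0, 0, 0, 0, 0, 0, 0, 0, 0, 0, 0, 0, 0, 0, 0, 0, 0, 0, 0, 0, 0, 0, 0, 0, 0, 0, 0, 0, 0, 0, 0, 0], grip=0.04)

```text
clock: 4.55
position: [442.3, 74.2, 9.9]
ee_rot: [-0.121, 0.993, 0.0, 0.001]
contact_force: [-1.8, -0.8, 8.0]
gripper_width: 45.5
grasp_force: 60.4
```

Emit:
arm_command(steps=[0, 0, -0.01, 0, 0, 0, -0.03, 0, 0, 0, -0.04, 0, 0, 0, -0.04, 0, 0, 0, -0.04, 0, 0, 0, 0, 0, 0, 0, 0, 0, 0, 0, 0, 0])

```text
clock: 5.55
position: [441.0, 73.5, 167.7]
ee_rot: [-0.121, 0.993, -0.0, -0.001]
contact_force: [-0.7, -0.5, -0.5]
gripper_width: 45.8
grasp_force: 61.4
```

Run:
```python
from h import *
import pickle
c=get_calibration("wrist");im=get_image("wrist")[:,:,::-1]
p,M,s=pose();print(np.mean([pose()[0] for _ in range(5)],0),s["contact_force"],s["grasp_force"])
u,v=proj("wrist",p+[0,0,32],c);print(u,v)
x0,y0=int(u)-60,int(v)-70;print(x0,y0)
A=cv2.resize(im[y0:y0+100,x0:x0+120],(480,400),interpolation=cv2.INTER_CUBIC)
si=get_image("side")[:,:,::-1];u,v=proj("side",p);x1,y1=int(u)-35,int(v)-55;print(x1,y1)
B=cv2.resize(si[y1:y1+100,x1:x1+80],(320,400),interpolation=cv2.INTER_CUBIC)
cv2.imwrite("pics/crop3.png",np.hstack([A,B]))
pickle.dump(c,open("c3.pkl","wb"))
```

```text
[441.17855264  73.58085261 167.70423065] [-0.10063967  0.29450791 -0.83347813] 61.44003622233868
254.3851592380682 265.62249989698046
194 195
232 120
```

View pics/crop3.png

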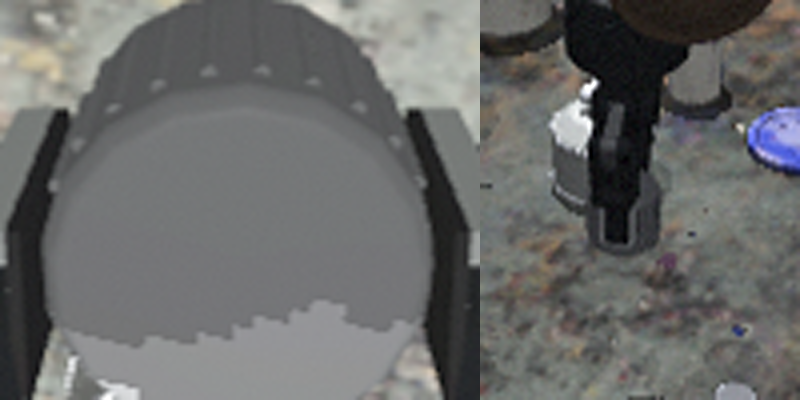

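Run:
```python
from h import *
import pickle
from scipy.optimize import least_squares
c=pickle.load(open("c3.pkl","rb"));p,M,s=pose()
th=np.linspace(0,2*np.pi,181)
obs=np.array([194+43/4-.5,194+433/4-.5,195+87/4-.5])
for r in(22,22.5,23.5):
    def f(q):
        w=[proj("",p+M@np.array([q[0]+r*np.cos(t),q[1]+r*np.sin(t),-q[2]]),c) for t in th];w=np.array(w)
        return [w[:,0].min()-obs[0],w[:,0].max()-obs[1],w[:,1].min()-obs[2]]
    print(r,least_squares(f,[0,0,31]).x)
print(shift([570.2,-184.8,167]),p)
```

```text
22 [ 2.25052514 -0.67737534 32.09744828]
22.5 [ 0.76925459 -0.67691325 29.58157984]
23.5 [-2.19328651 -0.67598907 24.54984297]
[ -62.9768848  -281.84852794    0.7838318 ] [441.32569198  73.64943138 167.77412129]
```

The cap is held level between the pads, its top disc centred near (238,262) in the crop. That puts it about 0.7 mm off the tool axis in both x and y. Next I go above the head.

Emit:
arm_command(steps=[-0.0107, -0.0468, 0, 0, -0.0107, -0.0468, 0, 0, -0.0107, -0.0468, 0, 0, -0.0107, -0.0468, 0, 0, -0.0107, -0.0469, 0, 0, -0.0108, -0.047, 0, 0, 0, 0, 0.02, 0, 0, 0, 0.02, 0, 0, 0, 0, 0, 0, 0, 0, 0, 0, 0, 0, 0])

```text
clock: 7.02
position: [572.5, -183.4, 129.8]
ee_rot: [-0.121, 0.993, -0.0, 0.001]
contact_force: [0.5, 0.0, -0.1]
gripper_width: 45.7
grasp_force: 61.6
```

Run:
```python
from h import *
p=np.mean([pose()[0] for _ in range(5)],0);print(p,shift([570.7,-184,127.5],p))
ims=[]
for n,(w,h) in (("side",(60,60)),("top",(60,60))):
    im=get_image(n)[:,:,::-1];u,v=proj(n,[570,-185,95]);x,y=int(u)-30,int(v)-30;print(x,y)
    ims.append(cv2.resize(im[y:y+60,x:x+60],(400,400),interpolation=cv2.INTER_CUBIC))
    print(n,"seat axis px",[((proj(n,[570.2,-184.8,z])-[x-.5,y-.5])*400/60).round() for z in(72,97,117)])
cv2.imwrite("pics/crop4.png",np.hstack(ims))
```

```text
[ 572.53924247 -183.36551188  129.80118381] [ 1.94165635 -0.17096224  2.29816829]
231 111
side seat axis px [array([209., 243.]), array([209., 200.]), array([210., 165.])]
293 159
top seat axis px [array([200., 229.]), array([206., 202.]), array([211., 180.])]
```

View pics/crop4.png

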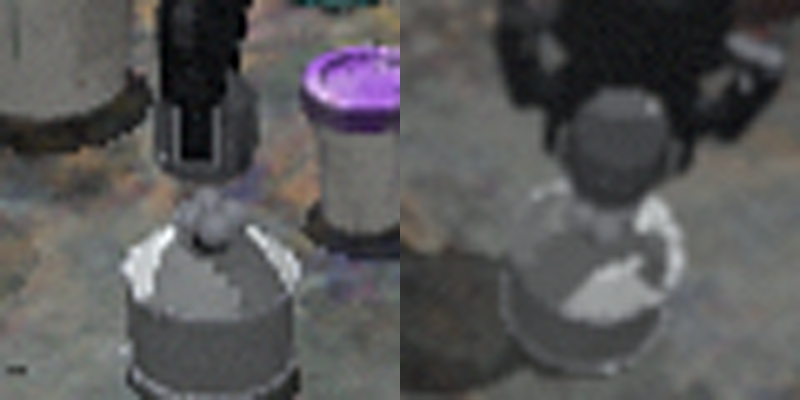

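Side part: the cap spans x 155–260, the drum x 125–300 and the head x 175–240, so a small correction centres it. The top part shows the cap over the head.

Emit:
arm_command(steps=[0.0019, -0.0002, 0, 0, 0, 0, 0.012, 0, 0, 0, 0.01, 0, 0, 0, 0.005, 0, 0, 0, 0, 0, 0, 0, 0, 0, 0, 0, 0, 0])

```text
clock: 8.0
position: [570.4, -184.1, 102.2]
ee_rot: [-0.121, 0.993, -0.0, 0.0]
contact_force: [-0.3, -0.2, -0.4]
gripper_width: 45.6
grasp_force: 61.6
```

Emit:
arm_command(steps=[0, 0, 0.001, 0, 0, 0, 0.0005, 0, 0, 0, 0.0005, 0, 0, 0, 0, 0, 0, 0, 0, 0])

```text
clock: 8.62
position: [570.1, -184.1, 99.8]
ee_rot: [-0.121, 0.993, -0.0, 0.0]
contact_force: [0.1, -0.6, -0.2]
gripper_width: 45.5
grasp_force: 61.6
```

Emit:
arm_command(steps=[0, 0, 0.0005, 0, 0, 0, 0.0003, 0, 0, 0, 0, 0, 0, 0, 0, 0])

```text
clock: 9.12
position: [570.1, -184.1, 99.0]
ee_rot: [-0.121, 0.993, -0.0, 0.0]
contact_force: [-0.4, 0.1, -0.5]
gripper_width: 45.1
grasp_force: 61.6
```

Emit:
arm_command(steps=[0, 0, 0.0005, 0, 0, 0, 0, 0, 0, 0, 0, 0])

```text
clock: 9.5
position: [570.1, -184.1, 98.5]
ee_rot: [-0.121, 0.993, -0.0, -0.0]
contact_force: [1.1, -0.9, -1.1]
gripper_width: 45.7
grasp_force: 61.6
```

Emit:
arm_command(steps=[0, 0, 0.0005, 0, 0, 0, 0, 0, 0, 0, 0, 0])

```text
clock: 9.88
position: [570.1, -184.2, 98.1]
ee_rot: [-0.121, 0.993, -0.0, 0.0]
contact_force: [-0.1, 1.3, 0.2]
gripper_width: 45.4
grasp_force: 61.7
```

Emit:
arm_command(steps=[0, 0, 0.0005, 0, 0, 0, 0, 0, 0, 0, 0, 0])

```text
clock: 10.25
position: [570.2, -184.2, 97.8]
ee_rot: [-0.121, 0.993, -0.0, 0.0]
contact_force: [-0.3, 0.6, 2.4]
gripper_width: 45.3
grasp_force: 61.8
```

Emit:
arm_command(steps=[0, 0, 0.0005, 0, 0, 0, 0, 0, 0, 0, 0, 0])

```text
clock: 10.62
position: [570.3, -184.2, 97.4]
ee_rot: [-0.121, 0.993, -0.0, 0.0]
contact_force: [-0.7, 0.0, 4.6]
gripper_width: 45.4
grasp_force: 62.1
```

Emit:
arm_command(steps=[0, 0, -0.0004, 0, 0, 0, 0, 0, 0, 0, 0, 0])

```text
clock: 11.0
position: [570.3, -184.2, 97.5]
ee_rot: [-0.121, 0.993, -0.0, 0.0]
contact_force: [-1.0, -1.1, 4.8]
gripper_width: 45.8
grasp_force: 62.0
```

Emit:
arm_command(steps=[0, 0, 0, 0, 0, 0, 0, 0, 0, 0, 0, 0, 0, 0, 0, 0], grip=0.06)

```text
clock: 11.5
position: [570.0, -184.1, 97.2]
ee_rot: [-0.121, 0.993, 0.0, -0.0]
contact_force: [-0.8, -0.4, 0.1]
gripper_width: 59.7
grasp_force: 0.0
```

Emit:
arm_command(steps=[0, 0, 0, 0, 0, 0, 0, 0, 0, 0, 0, 0, 0, 0, 0, 0], grip=0.08)

```text
clock: 12.0
position: [570.1, -184.1, 97.4]
ee_rot: [-0.121, 0.993, 0.0, 0.0]
contact_force: [-0.1, 0.2, 0.6]
gripper_width: 80.0
grasp_force: 0.0
```

Emit:
arm_command(steps=[0, 0, -0.01, 0, 0, 0, -0.03, 0, 0, 0, -0.03, 0, 0, 0, -0.03, 0, 0, 0, 0, 0, 0, 0, 0, 0, 0, 0, 0, 0])

```text
clock: 12.88
position: [569.5, -184.0, 196.3]
ee_rot: [-0.121, 0.993, 0.0, -0.001]
contact_force: [0.2, 0.1, 0.5]
gripper_width: 80.0
grasp_force: 0.0
```

Run:
```python
from h import *
import pickle
c=get_calibration("wrist");p=np.mean([pose()[0] for _ in range(5)],0);print(p)
ims=[];cs={"side":None,"wrist":c}
for n in("side","wrist"):
    k=30 if n=="side" else 50
    im=get_image(n)[:,:,::-1];u,v=proj(n,[570,-185,110],cs[n]);x,y=int(u)-k,int(v)-k;print(n,x,y)
    ims.append(cv2.resize(im[y:y+2*k,x:x+2*k],(400,400),interpolation=cv2.INTER_CUBIC))
    for z in(72,89,129): print(z,((proj(n,[570.2,-184.8,z],cs[n])-[x-.5,y-.5])*200/k).round())
pickle.dump(c,open("c5.pkl","wb"))
cv2.imwrite("pics/crop5.png",np.hstack(ims))
```

```text
[ 569.46895244 -184.01036312  196.32145221]
side 232 107
72 [202. 270.]
89 [203. 241.]
129 [203. 170.]
wrist 202 142
72 [204. 163.]
89 [204. 181.]
129 [204. 233.]
```

View pics/crop5.png

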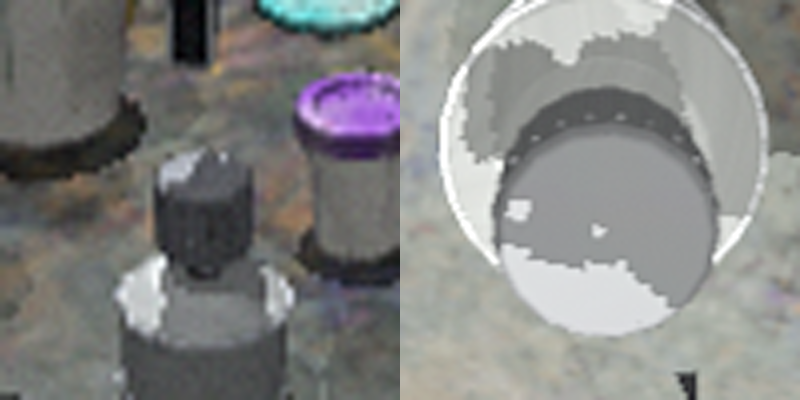

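Side part: the cap stands level on the head (x 155–257), with a gap above the seat. Wrist part: its top disc is centred at about (606,229), within 1 mm of the seat axis (604,233). Next I close the fingers and go down to push.

Emit:
arm_command(steps=[0, -0.0004, 0, 0, 0, 0, 0, 0, 0, 0, 0, 0, 0, 0, 0, 0, 0, 0, 0, 0, 0, 0, 0, 0, 0, 0, 0, 0, 0, 0, 0, 0], grip=0)

```text
clock: 13.98
position: [570.2, -184.5, 197.4]
ee_rot: [-0.121, 0.993, -0.0, 0.0]
contact_force: [-0.5, 0.1, -0.2]
gripper_width: 0.3
grasp_force: 0.0
```

Emit:
arm_command(steps=[0, 0, 0.025, 0, 0, 0, 0.02, 0, 0, 0, 0.012, 0, 0, 0, 0.003, 0, 0, 0, 0, 0, 0, 0, 0, 0])

```text
clock: 14.72
position: [570.8, -184.6, 138.3]
ee_rot: [-0.121, 0.993, -0.0, 0.001]
contact_force: [-0.5, -0.5, 0.2]
gripper_width: 0.1
grasp_force: 0.0
```

Emit:
arm_command(steps=[0.0008, 0, 0.002, 0, 0, 0, 0.002, 0, 0, 0, 0.002, 0, 0, 0, 0.001, 0, 0, 0, 0.001, 0, 0, 0, 0, 0, 0, 0, 0, 0])

```text
clock: 15.6
position: [569.5, -184.7, 129.4]
ee_rot: [-0.121, 0.993, -0.0, 0.0]
contact_force: [0.4, 0.6, -1.5]
gripper_width: 0.0
grasp_force: 0.0
```

Emit:
arm_command(steps=[0, 0, 0.001, 0, 0, 0, 0.001, 0, 0, 0, 0, 0, 0, 0, 0, 0])

```text
clock: 16.1
position: [569.7, -184.8, 127.8]
ee_rot: [-0.121, 0.993, -0.0, 0.0]
contact_force: [-0.4, -0.2, 2.9]
gripper_width: -0.1
grasp_force: 1.4
```

Emit:
arm_command(steps=[0, 0, 0.001, 0, 0, 0, 0.001, 0, 0, 0, 0, 0, 0, 0, 0, 0])

```text
clock: 16.6
position: [570.5, -185.1, 127.0]
ee_rot: [-0.121, 0.993, -0.001, 0.001]
contact_force: [-0.6, -0.5, 7.6]
gripper_width: 0.1
grasp_force: 3.6
```

Emit:
arm_command(steps=[0, 0, 0.001, 0, 0, 0, 0.001, 0, 0, 0, 0, 0, 0, 0, 0, 0])

```text
clock: 17.1
position: [571.2, -185.3, 126.3]
ee_rot: [-0.122, 0.993, -0.001, 0.002]
contact_force: [-0.5, 0.2, 10.8]
gripper_width: 0.2
grasp_force: 5.5
```

Emit:
arm_command(steps=[0, 0, 0.001, 0, 0, 0, 0.001, 0, 0, 0, 0, 0, 0, 0, 0, 0])

```text
clock: 17.6
position: [572.2, -185.7, 125.5]
ee_rot: [-0.122, 0.993, -0.002, 0.003]
contact_force: [-0.8, 0.3, 14.2]
gripper_width: -0.1
grasp_force: 7.1
```

Run:
```python
from h import *
s=read_state();print(s["position"],s["ee_rot"],s["contact_force"],s["wrist_torque"],s["joints"])
ims=[]
for n in("side","top"):
    im=get_image(n)[:,:,::-1];u,v=proj(n,[570,-185,110]);k=30;x,y=int(u)-k,int(v)-k
    ims.append(cv2.resize(im[y:y+2*k,x:x+2*k],(400,400),interpolation=cv2.INTER_CUBIC))
    print(n,[((proj(n,[570.2,-184.8,z])-[x-.5,y-.5])*200/k).round() for z in (72,89,129)])
cv2.imwrite("pics/crop6.png",np.hstack(ims))
```

```text
[ 572.15066094 -185.66107918  125.49439381] [-0.12197692  0.99252509 -0.00187293  0.00347343] [-0.78022201  0.28355137 14.20998193] [-0.12674144  0.40727696  0.04624573] [-0.04358137  0.43423279 -0.20104796  0.00318254 -0.92804799 -1.28454826]
side [array([202., 270.]), array([203., 241.]), array([203., 170.])]
top [array([200., 249.]), array([204., 231.]), array([214., 186.])]
```

View pics/crop6.png

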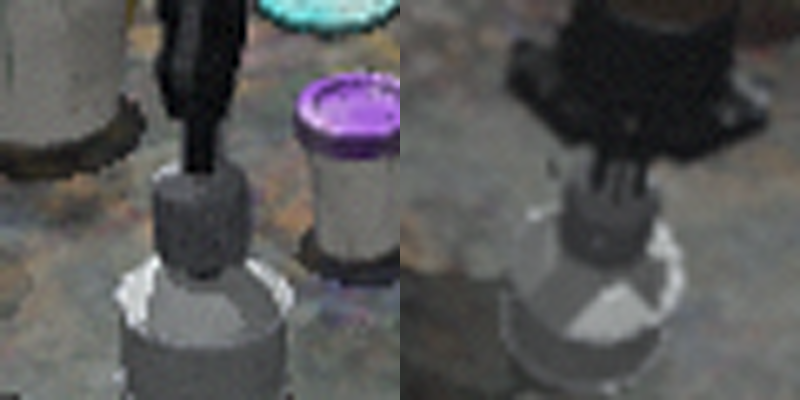

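Under the push the arm's give carried the fingertips about 2.5 mm outward. The cap now spans x 153–250 in the side part, so it was dragged or tilted slightly. I ease off and push again with that drift compensated.

Emit:
arm_command(steps=[0, 0, -0.002, 0, 0, 0, -0.002, 0, 0, 0, -0.003, 0, 0, 0, -0.003, 0, 0, 0, 0, 0, 0, 0, 0, 0])

```text
clock: 18.45
position: [569.2, -184.6, 130.9]
ee_rot: [-0.121, 0.993, 0.0, -0.0]
contact_force: [-0.1, 0.0, -0.1]
gripper_width: 0.0
grasp_force: 0.0
```

Emit:
arm_command(steps=[-0.0005, 0, 0.0025, 0, 0.0004, 0.0002, 0.001, 0, 0.0004, 0.0003, 0.001, 0, 0.0004, 0.0002, 0.001, 0, 0, 0, 0, 0, 0, 0, 0, 0])

```text
clock: 19.2
position: [569.6, -184.5, 127.2]
ee_rot: [-0.121, 0.993, -0.001, 0.001]
contact_force: [-1.2, 0.2, 5.2]
gripper_width: -0.0
grasp_force: 2.6
```

Emit:
arm_command(steps=[0.0004, 0.0002, 0.001, 0, 0.0004, 0.0003, 0.001, 0, 0, 0, 0, 0, 0, 0, 0, 0])

```text
clock: 19.7
position: [569.6, -184.6, 126.6]
ee_rot: [-0.122, 0.993, -0.001, 0.003]
contact_force: [0.5, 0.5, 8.7]
gripper_width: 0.4
grasp_force: 4.7
```

Drift is compensated. Continuing the push.

Emit:
arm_command(steps=[0.0004, 0.0002, 0.001, 0, 0.0004, 0.0003, 0.001, 0, 0, 0, 0, 0, 0, 0, 0, 0])

```text
clock: 20.2
position: [569.7, -184.6, 125.7]
ee_rot: [-0.122, 0.993, -0.002, 0.004]
contact_force: [0.3, -0.2, 11.7]
gripper_width: 0.2
grasp_force: 6.0
```

Emit:
arm_command(steps=[0.0004, 0.0002, 0.001, 0, 0.0004, 0.0003, 0.001, 0, 0, 0, 0, 0, 0, 0, 0, 0])

```text
clock: 20.7
position: [569.5, -184.4, 124.5]
ee_rot: [-0.122, 0.993, -0.002, 0.005]
contact_force: [-0.4, -0.7, 14.5]
gripper_width: -0.5
grasp_force: 7.1
```

Emit:
arm_command(steps=[0.0004, 0.0002, 0.001, 0, 0.0004, 0.0002, 0.001, 0, 0, 0, 0, 0, 0, 0, 0, 0])

```text
clock: 21.2
position: [567.1, -183.4, 120.2]
ee_rot: [-0.122, 0.993, -0.001, 0.003]
contact_force: [0.9, 0.3, 7.9]
gripper_width: -0.0
grasp_force: 3.8
```

Clicked past the peak. I take back the lateral compensation while following the cap down to the seat at TCP z of about 112.

Emit:
arm_command(steps=[-0.0008, -0.0004, 0.001, 0, -0.0008, -0.0004, 0.001, 0, -0.0008, -0.0004, 0.001, 0, 0, 0, 0, 0, 0, 0, 0, 0])

```text
clock: 21.82
position: [567.4, -183.7, 114.5]
ee_rot: [-0.121, 0.993, 0.0, -0.0]
contact_force: [0.4, -0.9, 0.2]
gripper_width: -0.3
grasp_force: 0.0
```

Emit:
arm_command(steps=[0, 0, 0.001, 0, 0, 0, 0.001, 0, 0, 0, 0.001, 0, 0, 0, 0, 0, 0, 0, 0, 0])

```text
clock: 22.45
position: [567.7, -183.7, 112.2]
ee_rot: [-0.121, 0.993, -0.0, 0.0]
contact_force: [-0.9, 0.8, 1.7]
gripper_width: 0.0
grasp_force: 1.2
```

Emit:
arm_command(steps=[0, 0, 0.001, 0, 0, 0, 0.001, 0, 0, 0, 0.001, 0, 0, 0, 0, 0, 0, 0, 0, 0])

```text
clock: 23.08
position: [567.7, -183.8, 112.0]
ee_rot: [-0.122, 0.993, -0.001, 0.0]
contact_force: [-5.3, 2.9, 15.0]
gripper_width: 0.3
grasp_force: 7.6
```

Emit:
arm_command(steps=[0, 0, 0.001, 0, 0, 0, 0.001, 0, 0, 0, 0, 0, 0, 0, 0, 0])

```text
clock: 23.58
position: [567.8, -183.8, 112.0]
ee_rot: [-0.122, 0.993, -0.001, 0.001]
contact_force: [-8.3, 5.3, 23.4]
gripper_width: 0.1
grasp_force: 11.8
```

The stop is rigid at z = 112, so the cap is home. I ease to about 10 N, staying in contact.

Emit:
arm_command(steps=[0, 0, -0.0015, 0, 0, 0, -0.0012, 0, 0, 0, 0, 0, 0, 0, 0, 0, 0, 0, 0, 0])

```text
clock: 24.2
position: [567.7, -183.8, 112.1]
ee_rot: [-0.122, 0.993, -0.0, 0.0]
contact_force: [-4.4, 1.5, 12.2]
gripper_width: 0.1
grasp_force: 6.1
```

Run:
```python
from h import *
ims=[]
for n,k in(("side",30),("top",45)):
    im=get_image(n)[:,:,::-1];u,v=proj(n,[570,-185,100]);x,y=int(u)-k,int(v)-k
    ims.append(cv2.resize(im[y:y+2*k,x:x+2*k],(400,400),interpolation=cv2.INTER_CUBIC))
cv2.imwrite("pics/crop7.png",np.hstack(ims));s=read_state();print(s["position"],s["contact_force"])
```

```text
[ 567.69133648 -183.74503617  112.05938583] [-4.9143066   2.81652104 12.10722521]
```

View pics/crop7.png

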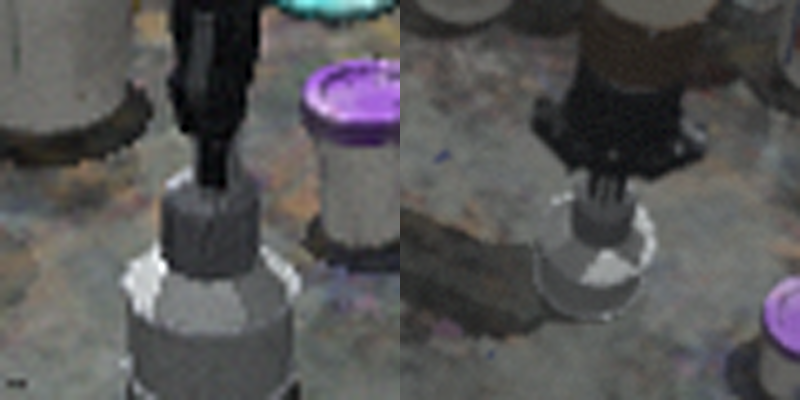

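The cap sits level on the seat at (210,235) in the side part, with no gap left and the fingertips on its top. The push is 12 N and steady.

```bash
python3 -c "
from bench import *
print(job_done())"
```

```text
the job is handed in; nothing more can be done
None
```

The cap is snapped fully home on the open canister, and the job was handed in at about 24 s with the closed fingertips still pushing down at about 12 N. They press about 2.5 mm off the cap's centre. The first push drifted, so I lifted off the cap once and pushed again. The lid, brush, pot and cup were not touched.

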